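Put the gasket scraper back in the empty sloping holder on the parts counter

TASK

Someone has left the red-handled gasket scraper lying on the parts counter. Pick it up and slide it, blade first, into the empty one of the two sloping orange holders until the blade is fully home, then let go. Leave the blue-handled scraper in its own holder and do not knock over or push about the orange oil filter.

Things in the scene. Friction and masses are not known exactly. Their poses are not given: they have to be found in the camera images.
- scraper: (mm) Loose gasket scraper lying flat, 0.22 kg. Red handle 110 long (x), 28 wide (y), 26 high (z); from its +x end a steel blade 88 long, 50 wide (y), 3 thick runs on at the handle's mid-height (11 mm of air below it). Origin: under the handle's middle, on its underside. x from handle to blade, z up. Its blade starts pointing roughly to the robot (x within 0.6 rad of world -x).
- scraper_grip (a point): Good gripping point (about the centre of mass): on the handle's axis, 20 mm from its middle towards the blade, 13 mm above the underside, 35 mm behind the handle's blade end. Axes as the scraper's.
- scraper_tip (a point): Middle of the blade's front edge, 143 mm from the origin along x and 13 mm above the underside. Axes as the scraper's.
- free_holder: (mm) Empty holder, fixed: an orange flat pocket on a dark steel stand (base 115 x 105 x 8, 125 high overall). Origin: under the base's middle. x is the horizontal direction in which the blade goes in (within 0.25 rad of world -x, towards the robot); the mouth, 32 from the origin, opens on the -x side, away from the robot. z up. Which of the two places it stands in varies.
- free_holder_mouth (a point): (mm) Centre of the empty slot's mouth, 105 above the counter. x points into the slot, 28 degrees below horizontal; y across its width; z square to it, up. Slot 60 wide (y), 9 high (z), 70 deep (x), end closed; walls 6 above and below, 8 at the sides; lips flare 30 degrees, 10 out from the mouth. Blade home: scraper axes agree with these, handle's blade end 18 outside the mouth.
- spare: A blue-handled scraper (handle 90 x 28 x 26 mm, blade 44 mm wide) sitting loose in the other, identical holder, handle sloping up away from the robot, its top about 170 mm above the counter. Origin: under the middle of its handle; x along the tool towards the blade. To be left alone.
- used_holder: The other holder, identical to the empty one and fixed, with the blue-handled scraper in it. Origin and axes as for the empty holder.
- filter: Orange oil filter, a can 76 mm in diameter and 90 mm high, standing on the counter. Origin: centre of its underside.

How it is judged (in metres and radians):
On the way, in this order (a step that is already met when the one before it is completed fails the run):
1. The red-handled scraper is lifted clear of the counter: its gripping point is more than 80 mm above the counter (height (world z) of scraper_grip above 0.08 m), for 0.2 s.
2. The blade's front edge is at least 15 mm inside the empty slot, the scraper in line with the slot (within about 11 degrees) (x of scraper_tip in the frame of free_holder_mouth above 0.015 m and y of scraper_tip in the frame of free_holder_mouth between -0.012 and 0.012 m and z of scraper_tip in the frame of free_holder_mouth between -0.008 and 0.008 m and angle between the x axis of scraper and the x axis of free_holder_mouth, either way round below 0.2 rad), for 0.1 s.
At the end, for the whole second after the job is handed in: The red scraper rests, released and still, in the empty holder: blade fully home (front edge at least 62 mm inside the mouth, the slot being 70 mm deep), edge within 12 mm of the slot's middle sideways and 8 mm in height, tool in line with the slot within about 11 degrees (x of scraper_tip in the frame of free_holder_mouth above 0.062 m and y of scraper_tip in the frame of free_holder_mouth between -0.012 and 0.012 m and z of scraper_tip in the frame of free_holder_mouth between -0.008 and 0.008 m and angle between the x axis of scraper and the x axis of free_holder_mouth, either way round below 0.2 rad and linear speed of scraper below 0.02 m/s and angular speed of scraper below 0.2 rad/s); the robot touches nothing.
It fails at once if The blue-handled scraper is moved by more than 30 mm (distance of spare from where it was at the start of the episode above 0.03 m).
It fails at once if The oil filter is pushed more than 40 mm or tipped over (more than about 30 degrees) (distance of filter from where it was at the start of the episode above 0.04 m or angle between filter's own z axis and vertical above 0.52 rad).
It also fails if it takes over 58 s, if anything falls off the work surface, if the arm or the gripper's body presses on something with over 40 N, if the wrist force passes 120 N, or if a joint passes its speed limit or range.

ROBOT

A 6-joint arm with a two-finger parallel gripper is mounted at the origin on the work surface. World frame = base frame: x ahead of the robot, y to its left, z up, the work surface at z = 0. Lengths are in m, angles in degrees, forces in N, time in s.
With the tool pointing down it reaches from about 0.325 to 0.85 m from the base axis. Payload 15.5 kg.
Tool frame: the origin (TCP) lies at the very end of the fingers, on their centre line; the grasp point (between the pads) lies 19 mm behind it; z points along the fingers, y is the line along which they close (so a half turn about z gives the same grasp; the last joint's range is limited). The gripper opens to 91 mm and grips with 3 to 60 N. Pads are 32 mm wide; open, the fingers measure 118 mm over their backs; the gripper's body (76 mm by 178 mm) begins 60 mm behind the grasp point.
Start: joints at [-80.243, 28.281, 77.091, -0, 74.628, -5.472], TCP at [0.164, -0.603, 0.214] pointing down, gripper open.
Joint ranges: [-166.48, 166.48], [-47.26, 123.95], [12.59, 153.08], [-70.14, 250.14], [6.76, 159.57], [-176.63, 176.63]. Speed limits (degrees/s): [108.29, 108.29, 147.25, 172.46, 172.46, 172.46].

INTERFACE

Orientations are given as [roll, pitch, yaw] about the fixed x, y, z axes, in that order (R = Rz(yaw) Ry(pitch) Rx(roll)).
In Python, from cell import r gives the robot as it stands. Calls block until the motion is done:
- r.movep(position, orientation): joint-space move of the TCP to a pose.
- r.move_linear(position, speed=0.15, orientation=None, guard=None): straight line of the TCP; orientation=None keeps the orientation; speed is the mean speed in m/s. With guard (N) it stops when the force on the tool has changed by that much, and returns True; else False.
- r.goto_joints(angles): joint-space move.
- r.command_gripper(opening, grip_force=None): finger opening in m; grip_force is the grip in N (None keeps the last); returns when the fingers have stopped.
- r.hold(seconds).
- r.solve_ik(position, orientation): joint angles nearest the present ones, or None.
- r.sense(): the state.
- r.get_image(name): name is "side" or "top" or "wrist"; returns a dict with "image" (400x640x3 uint8, red, green, blue), "K" (3x3 intrinsics, pixels), "distortion" ([k1, k2, p1, p2, k3] as OpenCV has them; the pictures are not rectified), "eye" and "attitude" of the camera in the world. Camera axes: x right, y up, looking along -z (the intrinsics and any distortion apply to the point x, -y, -z); pixel columns grow to the right and rows downward; lengths in m; the calibration is good to about 2 mm. A picture is of the moment at which its call begins. There is no depth.
A pose or a line that the arm cannot do raises r.IKError and nothing moves.
- r.finish_job(): hands the job in; it is judged then, once.
The state is a dict: "t": time; "q": joint angles; "joint_vel": joint speeds; "tau": joint torques, N m; "tool_pos": TCP position; "orientation": TCP orientation; "wrist_force": force on the tool from outside, world axes, zero at the start; "ft_torque": the same for the moment, N m; "finger_gap": finger opening in m; "grasp_force": force on a finger pad.
Only numpy, scipy, OpenCV 4.12 (cv2) and the standard library are available. Lean on these libraries where they do the work, as an engineer would, in place of code of your own. Each camera call takes 0.05 s, during which the arm holds its last target. There are 200 camera calls.

## Working session

There is one attempt and no reset: what is moved stays moved. The work goes in short steps, each a Python script; the robot and the scene stay as the last script left them, time stands still between calls to the robot, and variables do not carry over. Pictures are saved under pics/ and viewed, at most 10 in all, crops included, and the job is handed in when it is done.

```bash
ls && mkdir -p pics
python3 - <<'E'
from cell import r
import cv2, pickle
s=r.sense();print(s)
d={}
for n in("side","top","wrist"):
    g=r.get_image(n);d[n]=g;cv2.imwrite(f"pics/{n}0.png",g["image"][:,:,::-1]);print(n,g["K"],g["distortion"],g["eye"],g["attitude"])
pickle.dump(d,open("d0.pkl","wb"))
E
```

```text
pics
{'t': 0.0, 'q': array([-8.02405333e+01,  2.83138969e+01,  7.71256533e+01, -1.82796510e-03,
        7.46287569e+01, -5.47265160e+00]), 'joint_vel': array([-0.05609694, -0.02361161, -0.07894949,  0.05317969, -0.01259137,
        0.01588587]), 'tau': array([-1.46392681e-04, -8.78809404e+01, -3.81846106e+01,  7.04441965e-02,
        5.31997613e-02, -9.30882925e-05]), 'tool_pos': array([ 0.16412668, -0.60268355,  0.21335772]), 'orientation': array([-1.79931836e+02, -4.76052086e-03,  1.52326010e+01]), 'wrist_force': array([-0.25967783,  0.3623967 , -0.53075502]), 'ft_torque': array([-0.02018924,  0.02827029, -0.00341376]), 'grasp_force': 0.0, 'finger_gap': 0.0909840492001649}
side [[485.07846848   0.         312.15442056]
 [  0.         485.07846848 203.07787184]
 [  0.           0.           1.        ]] [-0.09569348  0.          0.          0.          0.        ] [0.2646763  0.82641039 1.08823653] [  41.06539366   -0.75509894 -159.66490718]
top [[394.48731521   0.         319.22112247]
 [  0.         394.48731521 199.48734963]
 [  0.           0.           1.        ]] [-0.08700998  0.          0.          0.          0.        ] [ 0.41934937 -0.0036648   1.09879397] [ 7.24782173e+00  2.41788991e-03 -8.92183088e+01]
wrist [[320.07311739   0.         326.30378071]
 [  0.         320.07311739 199.93160886]
 [  0.           0.           1.        ]] [-0.06218177  0.          0.          0.          0.        ] [ 0.23377477 -0.58351496  0.38360209] [-15.0216559    0.08920824 -74.6934524 ]
```

View pics/side0.png

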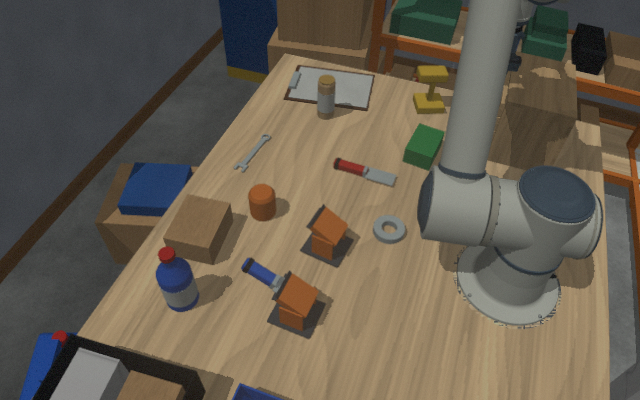

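View pics/top0.png

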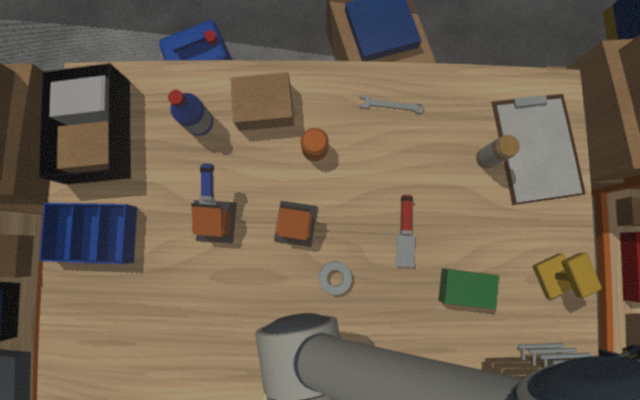

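Side view: scraper handle at (352,167) with its blade at (380,177), the empty holder at (328,230), the used holder at (297,300), the filter at (262,202) and the blue handle at (262,273). Top view: handle (407,213), blade (406,250), empty holder (295,223), filter (315,143). Next I'll triangulate coarsely and check the poses are reachable.

```bash
cat > h.py <<'E'
import numpy as np, cv2
from scipy.spatial.transform import Rotation as Rot
def rpy(a): return Rot.from_euler('xyz',a,degrees=True).as_matrix()
def ray(g,px):
    p=cv2.undistortPoints(np.array(px,float).reshape(-1,1,2),np.array(g["K"]),np.array(g["distortion"])).reshape(-1,2)
    d=np.c_[p[:,0],-p[:,1],-np.ones(len(p))]@rpy(g["attitude"]).T
    return np.array(g["eye"]),d/np.linalg.norm(d,axis=1)[:,None]
def plane(g,px,z):
    e,d=ray(g,px); return e+d*((z-e[2])/d[:,2])[:,None]
def tri(gs,pxs):
    """one point, many views -> point, worst ray miss"""
    A=np.zeros((3,3));b=np.zeros(3);L=[]
    for g,p in zip(gs,pxs):
        e,d=ray(g,[p]);P=np.eye(3)-np.outer(d[0],d[0]);A+=P;b+=P@e;L.append((P,e))
    X=np.linalg.solve(A,b);return X,max(np.linalg.norm(P@(X-e)) for P,e in L)
def mask(g,kind):
    h=cv2.cvtColor(g["image"],cv2.COLOR_RGB2HSV).astype(int);H,S,V=h[...,0],h[...,1],h[...,2]
    if kind=="red": m=((H<5)|(H>172))&(S>150)&(V>60)
    if kind=="orange": m=(H>=6)&(H<=14)&(S>160)&(V>70)
    if kind=="blue": m=(H>105)&(H<125)&(S>130)&(V>50)
    m=cv2.morphologyEx(m.astype(np.uint8),cv2.MORPH_OPEN,np.ones((3,3)))
    return m
def blobs(g,kind,amin=60):
    c,_=cv2.findContours(mask(g,kind),cv2.RETR_EXTERNAL,cv2.CHAIN_APPROX_NONE)
    return sorted([x for x in c if cv2.contourArea(x)>amin],key=cv2.contourArea,reverse=True)
E
python3 - <<'E'
import pickle
from h import *
from cell import r
np.set_printoptions(precision=4,suppress=True)
d=pickle.load(open("d0.pkl","rb"))
for n in("top","side"):
  for k in("red","orange"):
    for c in blobs(d[n],k): print(n,k,cv2.minAreaRect(c))
for nm,a,b in(("handle",(407,213),(352,167)),("free",(295,223),(328,228)),("used",(211,219),(297,297)),("filter",(315,137),(262,193))):
    print(nm,tri([d["top"],d["side"]],[a,b]))
print("blade end",plane(d["top"],[(405,268),(407,196)],.015))
for p,o in(([.48,-.22,.3],[180,0,0]),([.48,.06,.2],[180,-28,0]),([.6,.06,.25],[180,-28,0]),([.6,.06,.25],[180,28,0])):
    print(p,o,r.solve_ik(p,o),rpy(o)[:,2])
E
```

```text
top red ((630.5, 268.5), (65.0, 17.0), 90.0)
top red ((406.0, 214.5), (27.0, 8.0), 90.0)
top red ((175.5, 97.0), (12.0, 13.0), 90.0)
top red ((209.95001220703125, 35.85000228881836), (10.435516357421875, 9.486830711364746), 71.56504821777344)
top orange ((605.0088500976562, 290.5869140625), (119.24141693115234, 11.737045288085938), 88.00211334228516)
top orange ((293.16998291015625, 223.30999755859375), (30.68843650817871, 26.870058059692383), 8.13010311126709)
top orange ((206.5, 221.0), (28.0, 29.0), 90.0)
top orange ((314.1600036621094, 139.8800048828125), (22.800003051757812, 23.200000762939453), 53.13010025024414)
top orange ((603.697021484375, 210.561767578125), (37.27450180053711, 5.4454522132873535), 85.60128784179688)
side red ((166.0, 253.5), (13.0, 14.0), 90.0)
side red ((350.59716796875, 165.63082885742188), (24.27865982055664, 6.616825580596924), 14.743562698364258)
side red ((59.82758331298828, 335.4310302734375), (14.112845420837402, 10.584634780883789), 21.801410675048828)
side orange ((621.0, 214.5), (169.0, 36.0), 90.0)
side orange ((297.20770263671875, 297.26150512
[... 860 characters left out ...]
 0.0744]), np.float64(0.0011087070382306814))
used (array([0.4928, 0.2818, 0.0696]), np.float64(0.0018552696095102668))
filter (array([0.7104, 0.0106, 0.0772]), np.float64(0.00674182504508938))
blade end [[ 0.372  -0.2383  0.015 ]
 [ 0.5703 -0.246   0.015 ]]
[0.48, -0.22, 0.3] [180, 0, 0] [-31.1047  15.9497  83.2378  -0.      80.8125  58.8953] [ 0. -0. -1.]
[0.48, 0.06, 0.2] [180, -28, 0] [  0.0729   8.8669 120.4789  -0.0888  22.6542  90.1463] [ 0.4695 -0.     -0.8829]
[0.6, 0.06, 0.25] [180, -28, 0] [  0.0528  13.6886 102.4264  -0.0422  35.8851  90.0808] [ 0.4695 -0.     -0.8829]
[0.6, 0.06, 0.25] [180, 28, 0] [  0.0299  40.9321  53.3224   0.0154 113.7455  90.0326] [-0.4695 -0.     -0.8829]
```

Run:
```python
import pickle
from h import *
from cell import r
W={}
for k,p,o in(("s1",[.42,-.19,.2],[180,0,0]),("s2",[.42,-.29,.2],[180,0,0]),
           ("m1",[.554,.01,.237],[180,35,0]),("m2",[.554,.11,.237],[180,35,0])):
    if k=="m1":
        r.movep([.45,-.2,.3],[180,0,0])
    r.movep(p,o);r.hold(.2);W[k]=r.get_image("wrist")
pickle.dump(W,open("w1.pkl","wb"))
I=[W[k]["image"][:,:,::-1] for k in("s1","s2","m1","m2")]
cv2.imwrite("pics/w1.png",cv2.resize(np.vstack([np.hstack(I[:2]),np.hstack(I[2:])]),(800,500)))
for k in("s1","m1"):cv2.imwrite(f"pics/{k}.png",W[k]["image"][:,:,::-1])
print(r.sense()["t"])
```

```text
5.4667
```

View pics/w1.png

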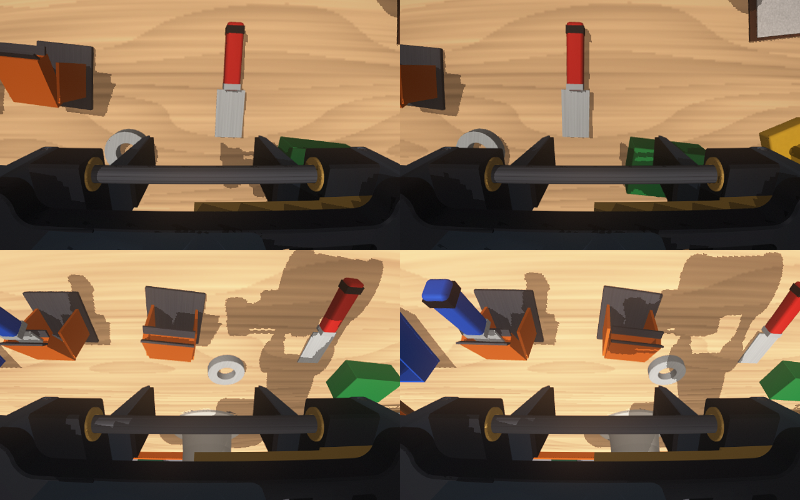

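Panels at 0.625 scale: in s1/s2 the red handle runs from about (235,25) to the blade's edge at (229,137), and from (575,25) to (577,137). In m1/m2 the empty holder is at (172,325) and (632,325), seen upside down, with its mouth facing the camera. I'll zoom in on the mouth and segment the scraper.

Run:
```python
import pickle
from h import *
np.set_printoptions(precision=4,suppress=True)
W=pickle.load(open("w1.pkl","rb"))
C=[cv2.resize(W[k]["image"][50:190,x:x+130,::-1],None,fx=3,fy=3,interpolation=cv2.INTER_CUBIC) for k,x in(("m1",215),("m2",310))]
cv2.imwrite("pics/mouth.png",np.hstack(C))
C=[cv2.resize(W[k]["image"][20:230,x:x+90,::-1],None,fx=2.8,fy=2.8,interpolation=cv2.INTER_CUBIC) for k,x in(("s1",325),("s2",240))]
cv2.imwrite("pics/scr.png",np.hstack(C))
for k in("s1","s2"):
    c=blobs(W[k],"red")[0]; print(k,cv2.minAreaRect(c),cv2.boxPoints(cv2.minAreaRect(c)).tolist())
```

```text
s1 ((372.8421630859375, 92.85408020019531), (27.253021240234375, 81.33560180664062), 3.4682295322418213) [[356.7803955078125, 132.623046875], [361.7008056640625, 51.43642807006836], [388.9039306640625, 53.085113525390625], [383.9835205078125, 134.271728515625]]
s2 ((280.0, 92.5), (81.0, 26.0), 90.0) [[267.0, 52.0], [293.0, 52.0], [293.0, 133.0], [267.0, 133.0]]
```

View pics/mouth.png

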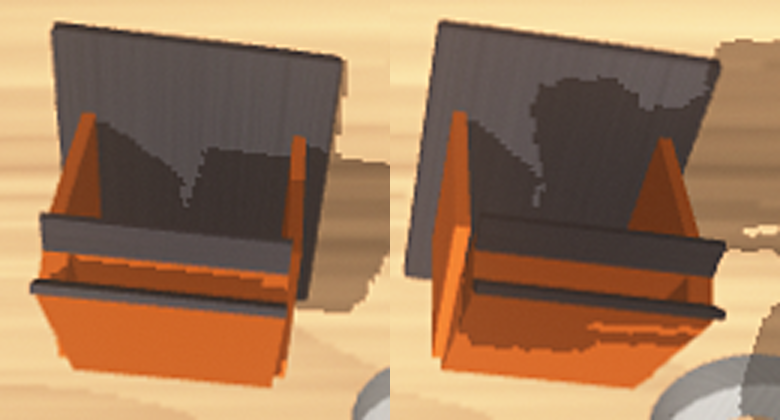

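View pics/scr.png

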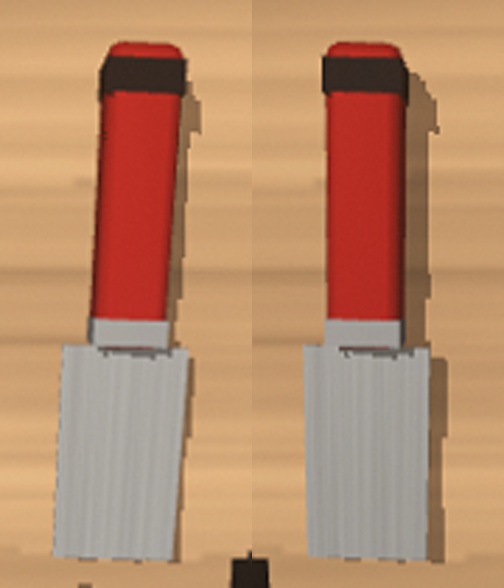

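Scraper crop at 2.8x: blade corners (53,555), (174,558), (63,347), (188,348) in s1, and the matching ones in s2. Mouth crop at 3x: lower lip outer edge (40,213)–(292,240), upper lip (32,281)–(287,305), base front corners (53,25) and (342,62) in m1. Triangulating these.

```bash
cat > meas.py <<'E'
import pickle
from h import *
np.set_printoptions(precision=4,suppress=True)
W=pickle.load(open("w1.pkl","rb"))
S={"tipL":((53,555),(57,556)),"tipR":((174,558),(176,557)),"rearL":((63,347),(51,347)),"rearR":((188,348),(178,347)),
   "bandL":((103,92),(75,92)),"bandR":((182,93),(153,93)),"colL":((92,320),(74,320)),"colR":((170,321),(150,321))}
M={"B1":((53,25),(50,22)),"B2":((342,62),(328,65)),"L1":((40,213),(85,213)),"L2":((292,240),(335,243)),"l1":((42,247),(85,248)),"l2":((290,273),(324,277)),
   "U1":((32,281),(83,281)),"U2":((289,304),(335,309)),"F1":((75,368),(53,368)),"F2":((272,386),(245,388))}
P={}
for n,(a,b) in S.items(): P[n],e=tri([W["s1"],W["s2"]],[np.array(a)/2.8+[325,20]-.3,np.array(b)/2.8+[240,20]-.3]);print(n,P[n],round(e,4))
for n,(a,b) in M.items(): P[n],e=tri([W["m1"],W["m2"]],[np.array(a)/3+[215,50]-.3,np.array(b)/3+[310,50]-.3]);print(n,P[n],round(e,4))
def yaw(a,b): v=P[b]-P[a];return np.degrees(np.arctan2(v[1],v[0]))
if __name__=="__main__":
    tip=(P["tipL"]+P["tipR"])/2;rear=(P["rearL"]+P["rearR"])/2;band=(P["bandL"]+P["bandR"])/2;col=(P["colL"]+P["colR"])/2
    print("tip",tip,"rear",rear,"handle yaw",np.degrees(np.arctan2(*(tip-band)[1::-1])),np.degrees(np.arctan2(*(tip-rear)[1::-1])),"len",np.linalg.norm(tip-rear))
    for a,b in(("B1","B2"),("L1","L2"),("l1","l2"),("U1","U2"),("F1","F2")):
        # left->right is mouth +y
        y=yaw(a,b);m=(P[a]+P[b])/2;print(a,"mid",m,"x-dir yaw",y-90,"w",np.linalg.norm(P[a]-P[b]))
E
python3 meas.py
```

```text
tipL [ 0.3737 -0.2107  0.0122] 0.0004
tipR [ 0.3739 -0.2611  0.0152] 0.0002
rearL [ 0.4608 -0.2132  0.0149] 0.0
rearR [ 0.4604 -0.2631  0.012 ] 0.0001
bandL [ 0.5547 -0.2266  0.0159] 0.0
bandR [ 0.5541 -0.2556  0.0174] 0.0002
colL [ 0.4716 -0.2239  0.0206] 0.0
colR [ 0.4715 -0.2534  0.0234] 0.0001
B1 [0.5517 0.1091 0.0038] 0.0002
B2 [0.5347 0.0061 0.0004] 0.0
L1 [0.5358 0.0985 0.0941] 0.0
L2 [0.5286 0.0218 0.0987] 0.0
l1 [0.5277 0.0984 0.1005] 0.0001
l2 [0.5165 0.0228 0.0999] 0.0002
U1 [0.5256 0.0992 0.1136] 0.0001
U2 [0.5173 0.0226 0.1157] 0.0003
F1 [0.4523 0.1079 0.077 ] 0.0002
F2 [0.4415 0.0332 0.0767] 0.0001
tip [ 0.3738 -0.2359  0.0137] rear [ 0.4606 -0.2382  0.0134] handle yaw 178.37056951693975 178.50666778939697 len 0.08684006801043335
B1 mid [0.5432 0.0576 0.0021] x-dir yaw -189.37096616337294 w 0.10436019548950302
L1 mid [0.5322 0.0601 0.0964] x-dir yaw -185.38423587149555 w 0.07713698776319688
l1 mid [0.5221 0.0606 0.1002] x-dir yaw -188.49325857362598 w 0.07642573783276865
U1 mid [0.5215 0.0609 0.1146] x-dir yaw -186.16983427559026 w 0.07712786580621356
F1 mid [0.4469 0.0706 0.0768] x-dir yaw -188.19222772580179 w 0.07544843617991258
```

```bash
cat > plan.py <<'E'
from h import *
yaw=172.0; MOUTH=np.array([.5185,.0611,.104])
RM=Rot.from_euler('ZY',[yaw,28],degrees=True).as_matrix()     # mouth axes in world
F=np.diag([-1.,1,-1])
sy=178.4; tip=np.array([.3738,-.2359,.013]); RS=Rot.from_euler('z',sy,degrees=True).as_matrix()
def ori(R): return Rot.from_matrix(R@F).as_euler('xyz',degrees=True)
TIP_IN_TOOL=None
E
python3 - <<'E'
from plan import *
from cell import r
np.set_printoptions(precision=4,suppress=True)
g=tip-.123*RS[:,0]; o=ori(RS); print(g,o,RM)
r.movep([.5,-.08,.28],[180,0,0]); r.movep([g[0],g[1],.12],o)
hit=r.move_linear([g[0],g[1],.03],.12); hit=r.move_linear([g[0],g[1],.003],.04,guard=10)
s=r.sense();print(hit,s["tool_pos"],s["wrist_force"])
r.command_gripper(.0,45);r.hold(.3);s=r.sense();print(s["finger_gap"],s["grasp_force"],s["tool_pos"],s["orientation"])
r.move_linear([g[0],g[1],.22],.12);r.hold(.3);s=r.sense();print(s["finger_gap"],s["grasp_force"],s["wrist_force"],s["t"])
import pickle
G={k:r.get_image(k) for k in("wrist","side","top")};pickle.dump((G,s),open("g.pkl","wb"))
w=G["wrist"]["image"][:,:,::-1]; a=cv2.resize(G["side"]["image"][60:260,280:480,::-1],(400,400));b=cv2.resize(G["top"]["image"][130:330,330:530,::-1],(400,400))
cv2.imwrite("pics/grip.png",np.vstack([np.hstack([a,b]),cv2.resize(w[:160],(800,200))]))
E
```

```text
[ 0.4968 -0.2393  0.013 ] [180.    0.   -1.6] [[-0.8744 -0.1392 -0.4649]
 [ 0.1229 -0.9903  0.0653]
 [-0.4695  0.      0.8829]]
False [ 0.4968 -0.2394  0.0031] [ 0.6642 -1.0521  0.0971]
0.028020253110126948 44.99262571334839 [ 0.4967 -0.2393  0.003 ] [-179.9989    0.0024   -1.5973]
0.02729216372600263 44.99224126338959 [ 0.1396 -0.2084 -2.1644] 12.4667
```

View pics/grip.png

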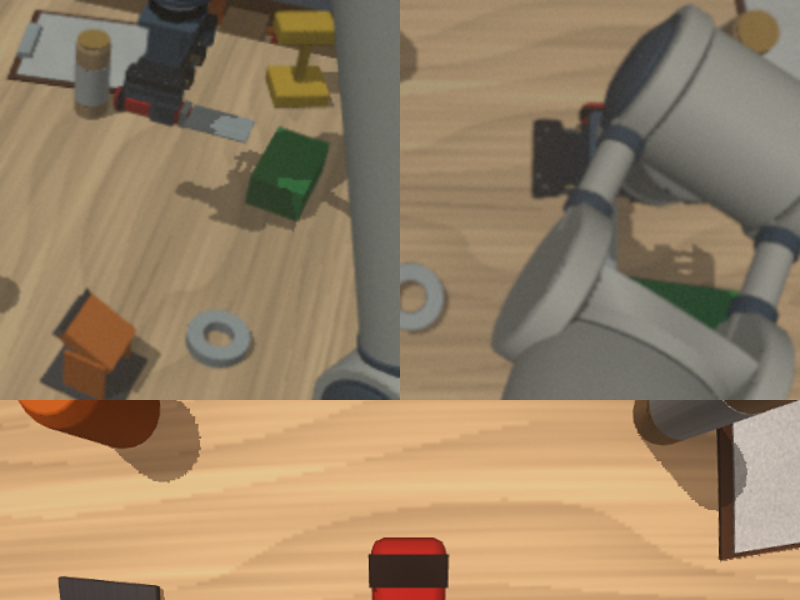

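The scraper is held centred between the fingers. The handle's end is at wrist pixel (326,112), and the blade tip's middle is at about (404,124) in the side view. I'll check for pitch slip against the expected projection.

Run:
```python
import pickle
from plan import *
np.set_printoptions(precision=4,suppress=True)
G,s=pickle.load(open("g.pkl","rb"))
dz=s["tool_pos"][2]-.003
def proj(g,X):
    p=(np.array(X)-g["eye"])@rpy(g["attitude"]);return cv2.projectPoints(np.array([[p[0],-p[1],-p[2]]]),np.zeros(3),np.zeros(3),np.array(g["K"]),np.array(g["distortion"]))[0].ravel()
up=[0,0,dz]
for n,x,y in(("tipL",143,-25),("tipR",143,25),("rearL",57,-25),("rearR",57,25)):
    X=tip+RS@np.array([(x-143)/1e3,y/1e3,0])+up; q=proj(G["side"],X);q2=proj(G["side"],X+[0,0,.01])
    print(n,X,q,"crop",(q-[280,60])*2,"10mm up",q2-q)
for y in(-15,15):print("band",proj(G["wrist"],tip+RS@np.array([-.198+.007,y/1e3,.014])+up), "end",proj(G["wrist"],tip+RS@np.array([-.198,y/1e3,0.013])+up))
c=blobs(G["wrist"],"red")[:2]
for k in c: print(cv2.boundingRect(k))
I=G["side"]["image"][95:140,360:415,::-1];cv2.imwrite("pics/bl.png",cv2.resize(I,None,fx=10,fy=10,interpolation=cv2.INTER_CUBIC))
```

```text
tipL [ 0.3745 -0.2109  0.2298] [402.5489 131.0869] crop [245.0978 142.1738] 10mm up [ 0.5508 -2.8254]
tipR [ 0.3731 -0.2609  0.2298] [407.0896 120.3253] crop [254.1793 120.6507] 10mm up [ 0.5596 -2.8136]
rearL [ 0.4605 -0.2133  0.2298] [372.4107 123.0637] crop [184.8214 126.1274] 10mm up [ 0.3777 -2.8294]
rearR [ 0.4591 -0.2633  0.2298] [377.602  112.6313] crop [195.2041 105.2626] 10mm up [ 0.3948 -2.816 ]
band [293.3092 123.8828] end [293.1891 107.7593]
band [360.5225 123.9804] end [360.6928 107.8574]
(298, 150, 57, 115)
(297, 110, 59, 14)
```

View pics/bl.png

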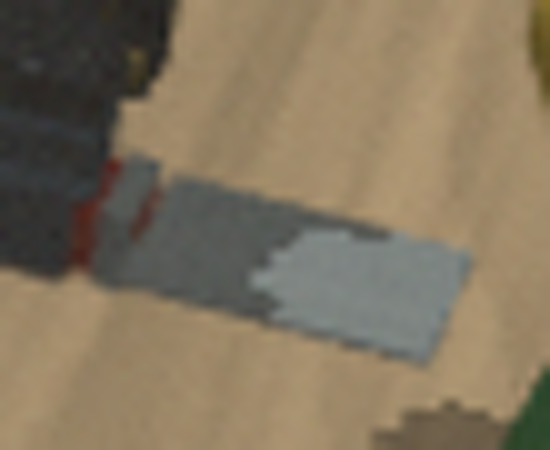

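Observed blade corners match the prediction within half a pixel (tip about (407,120) and (403,131)), so nothing slipped. On to the approach and a guarded insertion.

```bash
cat >> plan.py <<'E'
o=ori(RM)
def tcp(x,y=0,z=0): return MOUTH+RM@np.array([x-.123,y,z-.010])
def tip_m(s): # tip in mouth frame from sensed pose
    R=rpy(s["orientation"])@F; return RM.T@(np.array(s["tool_pos"])+R@[.123,0,.010]-MOUTH)
E
python3 - <<'E'
from plan import *
from cell import r
np.set_printoptions(precision=4,suppress=True)
print(o,tcp(-.09),r.solve_ik(tcp(-.09),o),r.solve_ik(tcp(.07),o))
r.movep([.62,-.15,.30],[180,0,-4]); r.movep(tcp(-.09),o)
r.move_linear(tcp(-.025),.08);r.hold(.4)
s=r.sense();print(s["t"],tip_m(s),s["wrist_force"],s["orientation"])
f0=s["wrist_force"]
import pickle
g={k:r.get_image(k) for k in("side","top")};pickle.dump(g,open("i.pkl","wb"))
I=g["side"]["image"][170:270,230:370,::-1];J=g["top"]["image"][150:250,250:350,::-1]
cv2.imwrite("pics/ins.png",np.hstack([cv2.resize(I,None,fx=3.3,fy=3.3,interpolation=cv2.INTER_CUBIC),cv2.resize(J,None,fx=3.3,fy=3.3,interpolation=cv2.INTER_CUBIC)]))
E
```

```text
[180. -28.  -8.] [0.7094 0.0343 0.1952] [ -0.2401  26.1012  92.1866  -6.4919  34.1011 102.2436] [  2.4458  24.4741 114.8375 -20.6755  13.95   119.3608]
15.6167 [-0.0251 -0.     -0.    ] [ 1.1172  0.2833 -2.2712] [-179.9977  -28.0072   -8.0029]
```

View pics/ins.png

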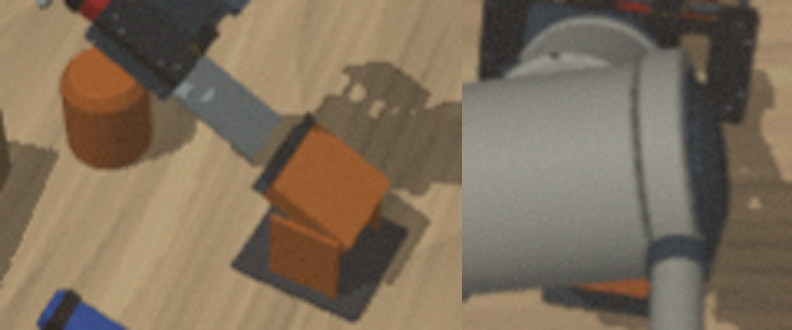

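The blade lines up with the slot. Its edges at (285,125) and (245,160) in the crop are parallel to and centred on the lip, which runs (312,118)–(260,188). Inserting with a guard.

Run:
```python
from plan import *
from cell import r
np.set_printoptions(precision=4,suppress=True)
def rep(h): s=r.sense();print(h,round(s["t"],2),"tip",tip_m(s),"F mouth",RM.T@s["wrist_force"],"gap",round(s["finger_gap"],4),s["ft_torque"])
for x,g in((.0,10),(.02,10),(.045,12),(.06,12)):
    h=r.move_linear(tcp(x),.04,guard=g);r.hold(.15);rep(h)
    if h: break
else:
    h=r.move_linear(tcp(.075),.015,guard=12);r.hold(.15);rep(h)
```

```text
False 16.64 tip [-0.0004 -0.     -0.    ] F mouth [ 1.8286  0.374  -1.5633] gap 0.0276 [ 0.1067  0.4952 -0.0345]
False 17.44 tip [ 0.0197 -0.     -0.    ] F mouth [ 0.9631 -0.1293 -1.3987] gap 0.0277 [0.121  0.479  0.0111]
False 18.37 tip [ 0.0446 -0.     -0.    ] F mouth [ 1.1732 -0.4641 -2.0468] gap 0.0275 [ 0.1152  0.4407 -0.0464]
False 19.04 tip [ 0.0597 -0.     -0.0001] F mouth [ 1.1216 -0.4292 -2.1571] gap 0.028 [ 0.0862  0.5012 -0.0324]
True 19.88 tip [ 0.0681 -0.0004 -0.0005] F mouth [-3.8688 -1.692  -1.3285] gap 0.0276 [ 0.1549 -0.2683  0.0141]
```

Contact with the closed end came at about 68 mm, so the blade is home. Releasing and backing straight off.

Run:
```python
from plan import *
from cell import r
np.set_printoptions(precision=4,suppress=True)
r.command_gripper(.06);r.hold(.3);r.command_gripper(.09);r.hold(.3)
p=np.array(r.sense()["tool_pos"])
r.move_linear(p+.09*RM[:,2],.08);r.move_linear(p+.16*RM[:,2]-.0*RM[:,0]+np.array([0,0,.03]),.12)
r.movep([.5,-.25,.3],[180,0,0]);r.hold(.5)
s=r.sense();print(s["t"],s["wrist_force"],s["grasp_force"])
import pickle
g={k:r.get_image(k) for k in("side","top")};pickle.dump(g,open("f.pkl","wb"))
I=g["side"]["image"][150:330,220:400,::-1];J=g["top"]["image"][110:260,180:330,::-1]
cv2.imwrite("pics/fin.png",np.hstack([cv2.resize(I,(400,400),interpolation=cv2.INTER_CUBIC),cv2.resize(J,(400,400),interpolation=cv2.INTER_CUBIC)]))
def proj(g,X):
    p=(np.array(X)-g["eye"])@rpy(g["attitude"]);return cv2.projectPoints(np.array([[p[0],-p[1],-p[2]]]),np.zeros(3),np.zeros(3),np.array(g["K"]),np.array(g["distortion"]))[0].ravel()
# expected handle: mouth x -18 .. -128
for x in(-.018,-.128):
    X=MOUTH+RM@[x,0,.013];print(x,"side crop",(proj(g["side"],X)-[220,150])*400/180,"top crop",(proj(g["top"],X)-[180,110])*400/150)
```

```text
25.7083 [-0.0409 -0.2054  0.4735] 0.0
-0.018 side crop [210.4543 137.2278] top crop [304.9289 253.8205]
-0.128 side crop [137.4093  77.5368] top crop [318.7596 140.9174]
```

View pics/fin.png

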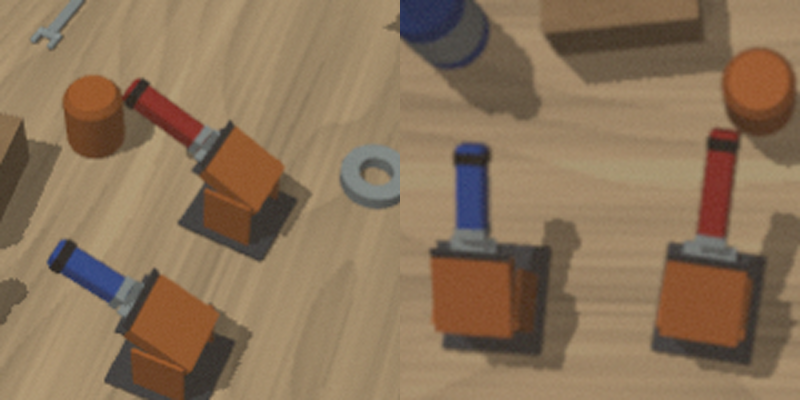

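The red scraper sits in the empty holder, handle from (705,255) to (722,130) in the top crop. The blue scraper and the filter haven't moved. One last numeric depth check, then hand in.

Run:
```python
import pickle
from plan import *
from cell import r
np.set_printoptions(precision=1,suppress=True)
g=pickle.load(open("f.pkl","rb"));d0=pickle.load(open("d0.pkl","rb"))
def proj(g,X):
    p=(np.array(X)-g["eye"])@rpy(g["attitude"]);return cv2.projectPoints(np.array([[p[0],-p[1],-p[2]]]),np.zeros(3),np.zeros(3),np.array(g["K"]),np.array(g["distortion"]))[0].ravel()
for tilt in(0,4):
  R=RM@Rot.from_euler('y',tilt,degrees=True).as_matrix()
  for n in("top","side"):
    P=[proj(g[n],MOUTH+RM@[.07,0,-.0]+R@[x-.07,y,z]) for x in(-.128,) for y in(-.014,.014) for z in(-.013,.013)]
    print(tilt,n,"handle end corners",np.array(P).ravel())
for n in("top","side"):
    h=cv2.cvtColor(g[n]["image"],cv2.COLOR_RGB2HSV)
    a=cv2.absdiff(g[n]["image"],d0[n]["image"]).max(2)
    x0,y0,x1,y1=(285,140,335,215) if n=="top" else (260,170,330,240)
    m=(a[y0:y1,x0:x1]>45).astype(np.uint8);c=max(cv2.findContours(m,0,2)[0],key=cv2.contourArea)
    print(n,"changed region",np.array(cv2.boundingRect(c))+[x0,y0,0,0])
```

```text
0 top handle end corners [295.2 159.2 293.8 162.  306.4 160.9 305.3 163.7]
0 side handle end corners [275.4 192.7 279.  188.4 280.9 185.8 284.6 181.5]
4 top handle end corners [294.4 160.5 292.9 164.1 305.9 162.2 304.6 165.8]
4 side handle end corners [277.2 190.3 281.5 186.4 282.7 183.4 287.  179.4]
top changed region [292 158  16  44]
side changed region [275 185  42  37]
```

Run:
```python
from cell import r
print(r.finish_job())
```

```text
the job is handed in; nothing more can be done
None
```

The red scraper is in the empty holder, released, with its blade stopped at about 68 mm in the 70 mm slot; the blue scraper and oil filter look unmoved, and the job is handed in (no verdict was returned).

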